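Tare the keyed weighing dish and weigh a vial

ROBOT

A 7-joint arm with a two-finger parallel gripper is mounted at the origin on a cart in front of the work surface, level with it; the furniture and walls round the work are solid. World frame = base frame: x ahead of the robot, y to its left, z up, the work surface at z = 0. Lengths are in m, angles in degrees, forces in N, time in s.
With the tool pointing down it reaches from about 0.425 to 0.875 m from the base axis. Payload 4.7 kg.
Tool frame: the origin (TCP) lies midway between the tips of the shut fingers; the grasp point (between the pads) lies 19 mm behind it; z points along the fingers, y is the line along which they close (so a half turn about z gives the same grasp; the last joint's range is limited). The gripper opens to 87 mm and grips with 3 to 60 N. Pads are 19 mm wide; open, the fingers measure 117 mm over their backs; the gripper's body (75 mm by 190 mm) begins 51 mm behind the grasp point.
Start: joints at [-65.254, 18.392, -4.016, 83.108, 1.295, 78.541, -3.26], TCP at [0.264, 0.594, 0.197] pointing down, gripper open.
Joint ranges: [-163.93, 163.93], [-17.29, 119.83], [-79.2, 71.16], [3.27, 140.29], [-89.18, 269.18], [5.43, 117.66], [-154.24, 154.24]. Speed limits (degrees/s): [147.25, 147.25, 180, 180, 180, 180, 180].

INTERFACE

Orientations are given as [roll, pitch, yaw] about the fixed x, y, z axes, in that order (R = Rz(yaw) Ry(pitch) Rx(roll)).
In Python, from cell import env, viewer, boxes_of, masks_of gives the robot as it stands. The module is installed in compiled form; this text tells all that it offers.
- The arm moves only by the tool apply_moves, never from a script. Its argument "moves" is a list of rows, each a list of 7 numbers: the shift along the tool's x, y, z scaled (see below), then the turn, a rotation vector about the tool's x, y, z scaled (see below), then the opening, from 0 (shut) to 1 (fully open). A call has 1 to 20 rows; each row is the pose to reach, as a shift and turn from the pose commanded when the call began, along the tool's axes at that moment; what a row does not reach only later rows make up. The controller multiplies each number of a shift by 0.2 m and each number of a turn by 1.5 rad. A row lasts 1/10 s, in which the tool goes at most 50 mm and 8.59 degrees, less where a joint would pass 70% of its speed; a pose out of reach is approached as far as the arm can. A call with a number of a shift or a turn outside -1 to 1 is refused whole. A call with a gripper value outside its range is refused whole. The fingers move at their own pace and stop on an object; "grip_force" is the grip in N (left out, the last holds). Time passes only in rows, so rows that repeat a pose let the fingers close. It gives the time, the measured TCP pose, the force, the opening and the grip force at its end, in the units of the state.
- env.get_obs(): the state, without advancing time (a new reading comes with each control period).
- viewer.read_camera(name): name is "side" or "top"; returns the picture (384x512x3 uint8, red, green, blue); there is no depth.
- viewer.get_calibration(name): a dict with "fov_y" (degrees; the focal length in pixels is half the picture's height over the tangent of half this angle, whatever the lens; pixels are square), "cx", "cy" (the principal point, pixels), "position" and "orientation" of the camera in the world. Camera axes: x right, y up, looking along -z (the intrinsics and any distortion apply to the point x, -y, -z); pixel columns grow to the right and rows downward; lengths in m; the calibration is good to about 2 mm. A picture is of the moment at which its call begins. get_calibration takes no time and is no camera call.
- env.sign_off(): hands the job in; it is judged then, once.
Trained networks look in the newest picture that a camera, given by its name, has taken for a name from the list of things; names that differ only in an ending like _2 or _b are one class to them, and where a whole thing is asked for, a point or a joint stands for the part that bears it (a point fixed in the world has none). Each returns a list of dicts, best first, with "conf" (0 to 1); they miss things now and then, are a little off and sometimes report something else, mostly with a low value. They report only what shows in the picture. A call takes as long as a camera call. They do not tell look-alikes from the thing itself.
- boxes_of(camera, target): "location" ([column, row] in pixels, amid what is visible of it).
- masks_of(camera, target): "pixels" (384x512 bool, what is visible of it) and "location" ([column, row] in pixels, amid what is visible of it).
The state is a dict: "time_s": time; "qpos": joint angles; "joint_velocities": joint speeds; "effort": joint torques, N m; "tool_pos": TCP position; "tool_rot": TCP orientation; "force": force on the tool from outside, world axes, zero at the start; "wrist_torque": the same for the moment, N m; "grip_width": finger opening in m; "grasp_force": force on a finger pad.
Only numpy, scipy, OpenCV 4.12 (cv2) and the standard library are available. Lean on these libraries where they do the work, as an engineer would, in place of code of your own. Each camera call takes 0.05 s, during which the arm holds its last target. There are 200 camera calls.

TASK

Weigh the taller of the two brown vials: put the empty aluminium weighing dish on the balance's round pan and turn it under light pressure until its slots drop over the pan's locating rib and it sits flat, fully home, and let go. Then press the tare key, hold it down for a second and release it, and only after that stand the vial upright in the dish and let go. Be gentle: the weighing cell is overloaded by more than about 12 N and the key by 15 N; keep the vial upright and leave the other things where they are.

Things in the scene. Friction and masses are not known exactly. Their poses are not given: they have to be found in the camera images.
- dish_center (a point): Centre of the loose aluminium weighing dish, 16 mm above its underside, z up its axis. 32 mm high, 80 to 105 g. Bowl: outside a 58 mm cylinder from 17 to 32 mm above the underside (take it there, across the diameter); inside 52 mm wide, 16 mm deep, floor 16 mm above the underside. It must end in line with pan_center, 16 mm above it; riding on the rib it is 21 mm above.
- dish_under (a point): Centre of the dish's underside. Here is a boss 48 mm in diameter, 13 mm high, with a centre bore about 11 mm wide and 13 mm deep and four straight radial slots 7.6 mm wide (9.6 mm at the chamfered mouth), 13 mm deep, along the dish's own +-x and +-y axes, so the fit repeats every quarter turn.
- tall_vial_center (a point): Centre (25 mm above its underside) of the taller, slimmer brown vial with black cap, the one to weigh: 26 mm diameter, 50 mm high, the cap (22 mm wide) being its top 11 mm; upright, z up; 30 to 55 g. The dish rim stands 16 mm above the dish floor, so hold the vial with the fingertips at least 18 mm above its underside.
- short_vial_center (a point): Centre (21 mm above its underside) of the other brown vial, shorter and wider: 29 mm diameter, 42 mm high. Bystander, loose.
- balance: Fixed top-pan balance, white and grey, 190 mm long (x) by 130 mm wide (y), deck 38 mm high, display top 43 mm. Origin: centre of its underside on the table; x points from its front (keys, towards the robot) to its rear (pan), z up. The pan is centred 30 mm to +x of the origin, the tare key 74 mm to -x.
- pan_center (a point): Centre of the upper face of the round steel pan (72 mm diameter), 54 mm above the table unloaded. Axes of the balance, NOT of the pan: the pan sits on its cone at an unmeasured angle (any; it turns only above 0.25 N m).
- pin_tip (a point): Coned tip of the pan's 8 mm centring pin, 11 mm above pan_center. Under it a straight locating rib 44 mm long, 4 mm wide, 5 mm high runs across the pan; its direction is not measured (feel or see it). A dish lowered over the pin lands on the rib; with a pair of its slots along the rib within about 0.08 rad it drops 5 mm and lies flat on the pan, and the push back vanishes.
- carrier (a joint): How far the pan is pressed down on its sprung weighing cell, in m: 0 unloaded, vertical, 3 N per mm; over 4 mm (about 12 N) the cell is overloaded; hard stop at 6 mm.
- tare_top (a point): Centre of the top of the tare key at rest, 43.5 mm above the table: the only large key, a black bar 38 mm (balance's y) by 18 mm (x) in the middle of the front edge, before the dark display. The small round power key beside it does not move. Axes of the balance; the point does not follow the key down.
- tare_key (a joint): Travel of the tare key straight down, in m: 0 released, 0.005 fully down; sprung, 2 N at the start, 8 N fully down, then a hard stop; it acts from 2 mm (4.4 N) and comes back up by itself.
- dropper: Dropper bottle, 33 mm diameter, 102 mm high, standing behind the balance; origin at the centre of its underside. Bystander, loose.
Things that resemble listed ones, but are neither listed nor needed, are in the scene too. What is shaped like the part that bears tall_vial_center but orange or purple is not meant.

How it is judged (in metres and radians):
On the way, in this order (a step that is already met when the one before it is completed fails the run):
1. the empty dish sits fully home over the rib, flat on the pan, and is let go (z of dish_center in the frame of pan_center below 0.018 m and horizontal distance between dish_center and pan_center below 0.004 m and angle between dish_center's own z axis and vertical below 0.06 rad and contact force between each of the arm, the fingers and dish below 0.05 N), for 0.2 s.
2. the tare key is held down while the dish sits home, empty and untouched (all of step 1 and value of joint tare_key above 0.002 m and horizontal distance between each of tall_vial_center, short_vial_center and dish_center above 0.05 m), for 0.4 s.
At the end, for the whole second after the job is handed in: Dish fully home: dish_center under 18 mm above pan_center, within 4 mm sideways, tilt under 0.06 rad. Tall vial in it: within 18 mm sideways, 21 to 29 mm above dish_center, tilt under 0.12 rad, at rest. Tare key up (under 1 mm), pan bearing only their weight (under 1.5 mm down) (z of dish_center in the frame of pan_center below 0.018 m and horizontal distance between dish_center and pan_center below 0.004 m and angle between dish_center's own z axis and vertical below 0.06 rad and horizontal distance between tall_vial_center and dish_center below 0.018 m and z of tall_vial_center in the frame of dish_center between 0.021 and 0.029 m and angle between tall_vial_center's own z axis and vertical below 0.12 rad and linear speed of vial_d below 0.02 m/s and value of joint tare_key below 0.001 m and value of joint carrier below 0.0015 m); the robot touches nothing.
It fails at once if the weighing cell is overloaded (pan more than 4 mm down, about 12 N) (value of joint carrier above 0.004 m).
It fails at once if the robot presses the balance or its key with more than 15 N (contact force between any of the fingers, the arm and balance above 15 N).
It fails at once if tare is pressed with the vial in the dish (value of joint tare_key above 0.002 m and horizontal distance between tall_vial_center and dish_center below 0.03 m).
It fails at once if the tall vial is tipped over (more than 0.7 rad) (angle between tall_vial_center's own z axis and vertical above 0.7 rad).
It fails at once if the short vial or the dropper bottle is moved by more than 20 mm (distance of any of short_vial_center, dropper from where it was at the start of the episode above 0.02 m).
It also fails if it takes over 64 s, if anything falls off the work surface, if the arm or the gripper's body presses on something with over 40 N, if the wrist force passes 120 N, or if a joint passes its speed limit or range.

## Working session

There is one attempt and no reset: what is moved stays moved. The work goes in short steps, Python scripts to look and compute and a tool call to move; the robot and the scene stay as the last step left them, time stands still between calls to the robot, and variables do not carry over. Pictures are saved under pics/ and viewed, at most 10 in all, crops included, and the job is handed in when it is done.

Besides the shell and the picture viewer there is one more tool, called after ">>>" in YAML: its name, and indented under it one key for each argument. apply_moves: Moves the arm, as the interface text tells. Shifts and turns lie within -1 to 1; 1 stands for 0.2 m of shift or 1.5 rad of turn. Its arguments: {"type":"object","properties":{"moves":{"type":"array","items":{"type":"array","items":{"type":"number","minimum":-1,"maximum":1}}},"grip_force":{"type":"number"}},"required":["moves"]}

```bash
mkdir -p pics; python3 - <<'E'
from cell import env, viewer, boxes_of, masks_of
import cv2
print(env.get_obs())
for c in ("side","top"):
    im=viewer.read_camera(c); cv2.imwrite(f"pics/{c}0.png",im[:,:,::-1]); print(c,viewer.get_calibration(c))
    for t in ("dish_center","tall_vial_center","short_vial_center","balance","pan_center","pin_tip","tare_top","tare_key","dropper"):
        try: print(t,[([round(float(v),1) for v in d["location"]],round(float(d["conf"]),2)) for d in boxes_of(c,t)])
        except Exception as e: print(t,e)
E
```

```text
{'time_s': 0.0, 'qpos': array([-65.2542111 ,  18.43780009,  -4.01656128,  83.17548116,
         1.29638365,  78.54067529,  -3.25871596]), 'joint_velocities': array([-0.02704584,  0.01180964,  0.02236075, -0.03369894, -0.07239857,
        0.03308788, -0.06632849]), 'effort': array([-9.27475921e-04, -4.91292536e+01, -4.04242063e-01, -3.12533355e+01,
       -6.38842466e-02,  4.37780970e-02,  1.87175183e-04]), 'tool_pos': array([0.26353638, 0.59351493, 0.19557091]), 'tool_rot': array([-1.79891369e+02,  6.83028366e-03,  1.56066517e+02]), 'force': array([ 9.17077584e-01,  2.75363469e-04, -3.49302060e-01]), 'wrist_torque': array([ 0.0054952 , -0.01737908,  0.03529992]), 'grasp_force': 0.0, 'grip_width': 0.08688025782726648}
side {'fov_y': 44.01567446058718, 'cx': 252.4695604136237, 'cy': 191.9831169077631, 'position': array([ 0.68290741, -0.61522573,  0.74353757]), 'orientation': array([38.30981231,  0.75721287, 16.203561  ])}
dish_center [([205.9, 202.1], 0.89)]
tall_vial_center [([211.6, 260.3], 0.83), ([253.7, 181.6], 0.72), ([173.3, 275.5], 0.55)]
short_vial_center [([164.8, 240.2], 0.86)]
balance [([280.0, 131.3], 0.7)]
pan_center [([287.0, 121.1], 0.66)]
pin_tip [([293.1, 118.6], 0.74), ([353.9, 169.4], 0.64)]
tare_top [([279.5, 131.6], 0.62), ([290.6, 120.1], 0.23)]
tare_key []
dropper [([352.5, 168.4], 0.78)]
top {'fov_y': 57.897680498253784, 'cx': 256.35609470983275, 'cy': 189.04074360464458, 'position': array([ 0.47070605, -0.07210177,  0.92012206]), 'orientation': array([  3.52036686,  -1.59422105, -89.02376548])}
dish_center [([263.4, 229.9], 0.7)]
tall_vial_center [([309.0, 206.9], 0.47), ([241.1, 193.6], 0.44)]
short_vial_center [([297.8, 243.0], 0.54)]
balance [([177.9, 197.4], 0.95)]
pan_center [([172.6, 183.2], 0.78)]
pin_tip [([173.5, 182.0], 0.9)]
tare_top [([175.6, 195.3], 0.84)]
tare_key [([179.0, 223.1], 0.68)]
dropper [([218.0, 126.6], 0.66)]
```

View pics/side0.png

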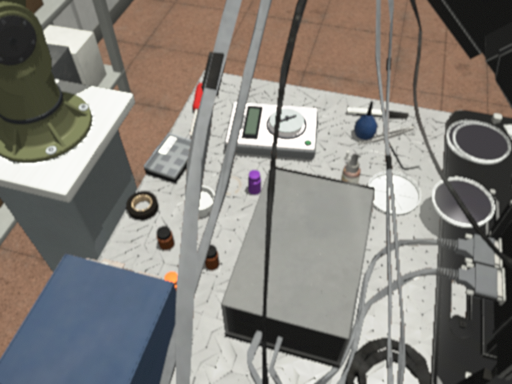

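View pics/top0.png

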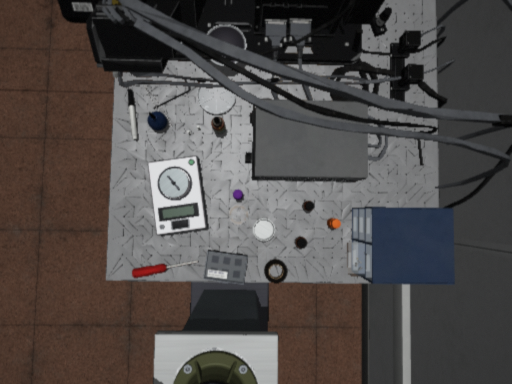

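```bash
cat > h.py <<'E'
import numpy as np
from scipy.spatial.transform import Rotation as R
from scipy.optimize import least_squares
from cell import env, viewer, boxes_of, masks_of
def cam(c):
    k=viewer.get_calibration(c); return k,R.from_euler('xyz',k['orientation'],degrees=True).as_matrix(),192/np.tan(np.radians(k['fov_y']/2))
def proj(c,p):
    k,M,f=cam(c); q=(np.asarray(p,float)-k['position'])@M
    return np.array([k['cx']+f*q[...,0]/-q[...,2], k['cy']-f*q[...,1]/-q[...,2]]).T
def ray(c,px):
    k,M,f=cam(c); d=M@np.array([(px[0]-k['cx'])/f,-(px[1]-k['cy'])/f,-1]); return k['position'],d
def atz(c,px,z):
    o,d=ray(c,px); return o+d*(z-o[2])/d[2]
E
python3 - <<'E'
from h import *
import cv2
for c in ("top","side"):
    print(c)
    viewer.read_camera(c)
    for t,z in (("dish_center",.016),("tall_vial_center",.025),("short_vial_center",.021),("balance",.03),("pan_center",.054),("tare_key",.0435),("dropper",.05)):
        for d in masks_of(c,t):
            ys,xs=np.where(d["pixels"]); 
            print(t,round(d["conf"],2),np.round(d["location"],1),len(xs),xs.min(),xs.max(),ys.min(),ys.max(),np.round(atz(c,d["location"],z),3))
im=np.mean([viewer.read_camera("top") for _ in range(6)],axis=0).astype(np.uint8)[:,:,::-1]
sm=np.mean([viewer.read_camera("side") for _ in range(3)],axis=0).astype(np.uint8)[:,:,::-1]
a=cv2.resize(im[150:240,140:215],(375*1,450),interpolation=cv2.INTER_CUBIC)
b=cv2.resize(im[190:260,230:345],(420,256),interpolation=cv2.INTER_CUBIC)
s=cv2.resize(sm[90:165,225:330],(420,300),interpolation=cv2.INTER_CUBIC)
o=np.zeros((560,800,3),np.uint8); o[:450,:375]=a; o[:256,380:]=b; o[258:558,380:]=s
cv2.imwrite("pics/crop1.png",o)
E
```

```text
top
dish_center 0.86 [262.7 231. ] 439 252 275 219 241 [ 0.418 -0.115  0.016]
tall_vial_center 0.63 [240.1 194.5] 86 233 242 190 199 [ 0.511 -0.054  0.025]
tall_vial_center 0.52 [309.2 209.4] 116 302 314 200 211 [ 0.476 -0.234  0.025]
balance 0.72 [181.7 197.4] 3817 148 207 157 235 [0.501 0.094 0.03 ]
tare_key 0.57 [179.5 221.7] 90 173 186 221 228 [0.44  0.095 0.043]
tare_key 0.37 [308.2 207.7] 99 302 314 201 210 [ 0.48  -0.228  0.043]
dropper 0.64 [217.5 126.3] 217 211 226 117 134 [0.682 0.006 0.05 ]
dropper 0.38 [261.4 228.6] 385 253 274 219 240 [ 0.426 -0.11   0.05 ]
side
dish_center 0.82 [207.4 202.2] 343 199 214 185 216 [ 0.437 -0.113  0.016]
tall_vial_center 0.7 [254.8 178.7] 238 249 260 170 193 [ 0.51  -0.039  0.025]
tall_vial_center 0.66 [211.4 263.6] 251 205 218 246 269 [ 0.491 -0.243  0.025]
short_vial_center 0.6 [165.1 236.7] 327 157 174 226 249 [ 0.391 -0.211  0.021]
balance 0.95 [279.6 134. ] 3579 225 317 103 158 [0.528 0.089 0.03 ]
pan_center 0.66 [287.9 121. ] 571 270 303 107 132 [0.541 0.107 0.054]
dropper 0.93 [351.6 169. ] 366 341 360 154 181 [0.69  0.014 0.05 ]
dropper 0.3 [286.8 117.6] 524 270 303 108 131 [0.535 0.121 0.05 ]
```

View pics/crop1.png

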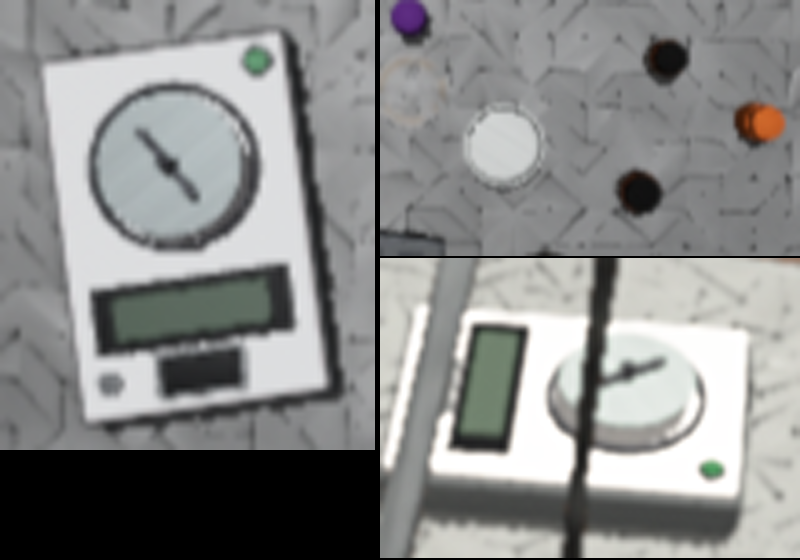

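```bash
cat >> h.py <<'E'
def projd(c,p,k1):
    k,M,f=cam(c); q=(np.asarray(p,float)-k['position'])@M; u=q[...,:2]/-q[...,2:]; u=u*(1+k1*(u**2).sum(-1,keepdims=True))
    return np.stack([k['cx']+f*u[...,0],k['cy']-f*u[...,1]],-1)
E
python3 - <<'E'
from h import *
L=np.array([[95,65,38],[95,-65,38],[-95,-65,38],[-95,65,38],[30,0,65],[-74,0,43.5]])/1e3
T=np.array([[148.6,163],[196.6,156.4],[206,227.6],[157,235],[173.6,183],[180.4,224.2]])
S=np.array([[317.5,108],[315,149.2],[228,142],[233,101.5],[287,118.4]])
def W(v): return L@R.from_euler('z',v[2]).as_matrix().T+[v[0],v[1],0]
for name in ("top","side","both","bothk","topk"):
    def res(v):
        kt,ks=(v[3],v[4]) if 'k' in name else (0,0)
        a=(projd("top",W(v),kt)-T).ravel(); b=(projd("side",W(v)[:5],ks)-S).ravel()
        return a if 'top' in name else b if name=="side" else np.r_[a,b]
    r=least_squares(res,[.5,.09,.1,0,0]); print(name,np.round(r.x,4),np.round(r.fun.reshape(-1,2),1).tolist())
# pixel of the rib
E
```

```text
top [0.5059 0.1043 0.1564 0.     0.    ] [[-1.7, -1.3], [1.3, -1.5], [1.6, 1.4], [-1.0, 1.3], [-0.2, -0.3], [0.0, 0.2]]
side [0.5095 0.1047 0.1685 0.     0.    ] [[1.2, -0.8], [1.8, 0.9], [-3.7, 1.3], [0.1, -0.0], [0.6, -2.2]]
both [0.5078 0.1047 0.1617 0.     0.    ] [[-2.0, -1.9], [1.0, -2.4], [1.7, 0.5], [-0.9, 0.7], [-0.4, -1.1], [0.1, -0.5], [0.6, -0.7], [0.8, 1.0], [-4.6, 0.9], [-0.4, -0.3], [-0.2, -2.3]]
bothk [ 0.5077  0.1091  0.1637 -0.3015 -0.5639] [[-0.2, -0.9], [-0.1, -2.0], [0.5, 0.1], [0.6, -0.7], [-0.7, -0.9], [-0.3, -1.1], [-1.1, 0.4], [0.3, 0.0], [-3.7, -0.1], [0.5, 0.5], [-0.4, -2.3]]
topk [ 0.5053  0.1092  0.1578 -0.3151  0.    ] [[0.1, -0.1], [0.1, -0.9], [0.3, 1.2], [0.5, 0.0], [-0.6, 0.0], [-0.4, -0.2]]
```

```bash
python3 - <<'E'
from h import *
import cv2
# 3D from paired pixels (top,side) with k1
def tri(t,s,kt=-.3,ks=0):
    return least_squares(lambda p:np.r_[projd("top",p,kt)-t,projd("side",p,ks)-s],[.5,0,.05])
# box top corners: top-image vs side-image guesses
for n,t,s in (("box TL/near-left corner",(253,180),(228,308)),("box front-left",(253,180),(278,170)),("dish",(264.1,229.6),(206,201)),("tallcap",(308.3,206.4),(211,251)),("shortcap",(301.2,242.2),(164,231)),("purple top",(238,195),(255,174)),("box c2",(368,179),(226,306))):
    for ks in (0,-.4):
        r=tri(t,s,ks=ks); print(n,ks,np.round(r.x,3),np.round(r.fun,1))
def one(px,z): 
    return np.round(least_squares(lambda p:projd("top",[p[0],p[1],z],-.3)-px,[.5,0]).x,4)
print("dish",one((264.1,229.65),.025),"tall",one((308.3,206.4),.048),one((308.3,206.4),.04),"short",one((301.2,242.2),.04),"pin",one((173.6,183),.065))
a,b=one((167.6,176),.059),one((179.4,190),.059); print("rib",a,b,np.degrees(np.arctan2(*(a-b)[::-1])),np.linalg.norm(a-b))
sm=viewer.read_camera("side")[:,:,::-1]
cv2.imwrite("pics/crop2.png",cv2.resize(sm[160:320,120:270],(750,600)[::1] if 0 else (560,597),interpolation=cv2.INTER_CUBIC))
E
```

```text
box TL/near-left corner 0 [ 0.503 -0.126 -0.385] [ 8.2 22.2 15.9 -1.3]
box TL/near-left corner -0.4 [ 0.503 -0.127 -0.4  ] [ 8.2 22.2 16.3 -1.5]
box front-left 0 [ 0.557 -0.08   0.109] [-2.1 -6.2 -4.9  0.6]
box front-left -0.4 [ 0.557 -0.08   0.109] [-2.1 -6.2 -4.9  0.6]
dish 0 [ 0.43  -0.115  0.019] [-1.2 -3.2 -2.5  0.1]
dish -0.4 [ 0.429 -0.115  0.019] [-1.2 -3.1 -2.4  0.1]
tallcap 0 [ 0.485 -0.228  0.041] [-0.4 -0.9 -0.6  0. ]
tallcap -0.4 [ 0.485 -0.229  0.04 ] [-0.3 -0.7 -0.5  0. ]
shortcap 0 [ 0.392 -0.212  0.041] [-0.1 -0.3 -0.2  0. ]
shortcap -0.4 [ 0.39  -0.213  0.04 ] [ 0.1  0.3  0.3 -0. ]
purple top 0 [ 0.512 -0.048  0.05 ] [-0.4 -1.2 -1.   0.1]
purple top -0.4 [ 0.512 -0.048  0.05 ] [-0.4 -1.2 -1.   0.1]
box c2 0 [ 0.558 -0.356  0.129] [-1.5 -3.7 -2.3  0.2]
box c2 -0.4 [ 0.557 -0.358  0.124] [-1.3 -3.3 -2.1  0.2]
dish [ 0.4217 -0.1178] tall [ 0.4831 -0.2282] [ 0.4832 -0.2296] short [ 0.3912 -0.2127] pin [0.535  0.1122]
rib [0.5529 0.1297] [0.5181 0.0979] 42.42085249971664 0.04714106490099684
```

View pics/crop2.png

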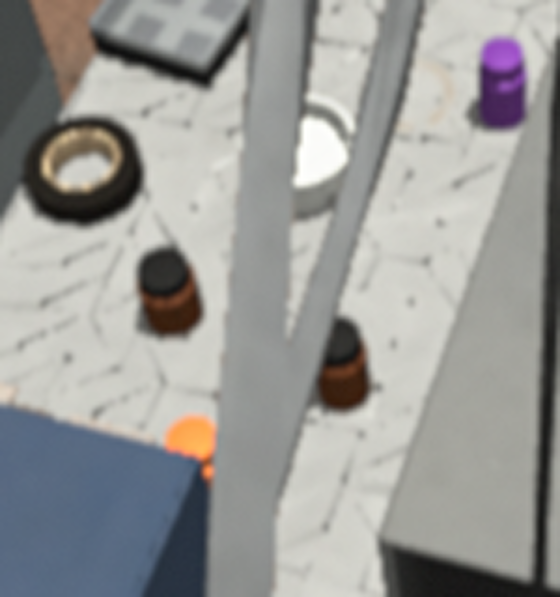

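```bash
cat >> h.py <<'E'
def plan(tg,p=None,yaw=None):
    """tg list of (x,y,z,yaw): prints row numbers relative to the present tool pose"""
    o=env.get_obs(); p=o['tool_pos'] if p is None else np.array(p); r=o['tool_rot'].copy()
    M0=R.from_euler('xyz',r if yaw is None else [180,0,yaw],degrees=True)
    for t in tg:
        s=M0.inv().apply(np.array(t[:3])-p)/.2
        w=(M0.inv()*R.from_euler('xyz',[180,0,t[3]],degrees=True)).as_rotvec()/1.5
        print(np.round(s,3).tolist(),np.round(w,3).tolist())
E
python3 - <<'E'
from h import *
plan([(.42,.42,.2,168),(.50,.37,.2,168)],[.264,.594,.197],156.07)
plan([(.5,.15,.2,180)],[.5,.37,.2],168)
E
```

```text
[-1.066, -0.479, -0.015] [0.0, 0.0, -0.139]
[-1.533, -0.545, -0.015] [0.0, 0.0, -0.139]
[-0.229, -1.076, -0.0] [0.0, 0.0, -0.14]
```

>>> apply_moves:
  moves:
    - [-0.95,-0.45,0,0,0,-0.279,1]
    - [-0.95,-0.45,0,0,0,-0.279,1]
    - [-0.95,-0.45,0,0,0,-0.279,1]
    - [-0.95,-0.45,0,0,0,-0.279,1]
    - [-0.95,-0.45,0,0,0,-0.279,1]

```text
time_s: 2.8
tool_pos: [0.4069, 0.4283, 0.1971]
tool_rot: [-179.9, 0.2, 179.5]
force: [-0.5, -0.0, 0.5]
grip_width: 0.0871
grasp_force: 0.0
```

>>> apply_moves:
  moves:
    - [-0.45,-1,0,0,0,0,1]
    - [-0.45,-1,0,0,0,0,1]
    - [-0.45,-1,0,0,0,0,1]
    - [-0.45,-1,0,0,0,0,1]
    - [-0.45,-1,0,0,0,0,1]

```text
time_s: 3.3
tool_pos: [0.4936, 0.2288, 0.1971]
tool_rot: [-179.9, 0.1, 179.6]
force: [0.1, -0.2, 0.5]
grip_width: 0.0871
grasp_force: 0.0
```

>>> apply_moves:
  moves:
    - [0,-1,0,0,0,0,1]
    - [0,-1,0,0,0,0,1]
    - [0,-1,0,0,0,0,1]
    - [0,-1,0,0,0,0,1]

```text
time_s: 3.7
tool_pos: [0.491, 0.0333, 0.197]
tool_rot: [180.0, 0.1, -179.9]
force: [1.5, -0.9, -0.3]
grip_width: 0.0868
grasp_force: 0.0
```

```bash
python3 - <<'E'
from h import *
o=env.get_obs(); print(o['tool_pos'],o['tool_rot'],o['qpos'],o['force'],o['time_s'])
plan([(.4217,-.1178,.12,180),(.4217,-.1178,.05,180)])
E
```

```text
[0.491041   0.03326632 0.19696659] [ 1.79971182e+02  5.23971782e-02 -1.79934584e+02] [-25.04161883  -1.45791415  17.87307016 105.54683831   0.43872391
  75.78558101  82.78415444] [ 1.47844439 -0.90612977 -0.30459435] 3.7
[0.348, -0.755, 0.384] [0.0, 0.001, 0.001]
[0.348, -0.755, 0.734] [0.0, 0.001, 0.001]
```

>>> apply_moves:
  moves:
    - [0.345,-0.755,0.3,0,0,0,1]
    - [0.345,-0.755,0.3,0,0,0,1]
    - [0.345,-0.755,0.3,0,0,0,1]
    - [0.345,-0.755,0.5,0,0,0,1]
    - [0.345,-0.755,0.5,0,0,0,1]
    - [0.345,-0.755,0.5,0,0,0,1]
    - [0.345,-0.755,0.5,0,0,0,1]

```text
time_s: 4.4
tool_pos: [0.4242, -0.1151, 0.0981]
tool_rot: [180.0, 0.1, -179.9]
force: [-0.4, 0.5, 0.1]
grip_width: 0.0869
grasp_force: 0.0
```

```bash
python3 - <<'E'
from h import *
import cv2
o=env.get_obs(); print(o['tool_pos'],o['tool_rot'],o['qpos'],o['force'],o['time_s'])
a=viewer.read_camera("side")[:,:,::-1];b=viewer.read_camera("top")[:,:,::-1]
out=np.zeros((400,800,3),np.uint8)
out[:,:400]=cv2.resize(a[140:260,140:260],(400,400),interpolation=3); out[:,400:]=cv2.resize(b[170:290,200:320],(400,400),interpolation=3)
cv2.imwrite("pics/c3.png",out)
E
```

```text
[ 0.42417597 -0.11510073  0.09810905] [ 1.79997786e+02  1.49625891e-01 -1.79851115e+02] [-16.64185737  -4.43363983  27.55065607 119.68912466   2.24360592
  64.11413839 100.01261351] [-0.35388442  0.47724972  0.102369  ] 4.4
```

View pics/c3.png

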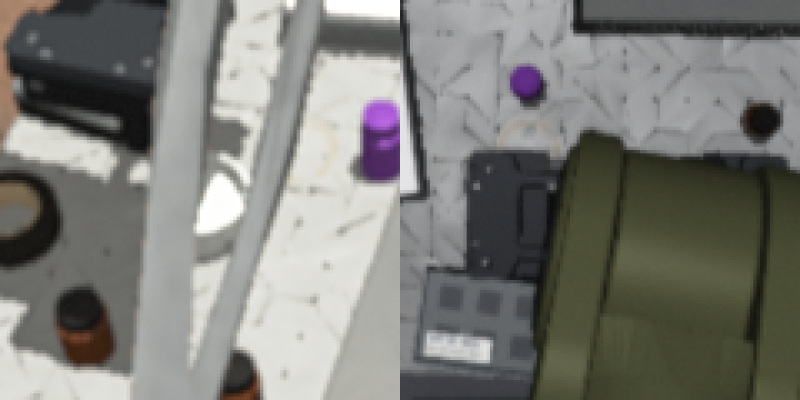

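```bash
python3 - <<'E'
from h import *
for n,p in (("tcp",(.4242,-.1151,.0981)),("body lo",(.4242,-.1151,.168)),("end+ lo",(.4242,-.02,.168)),("end- lo",(.4242,-.21,.168)),("end+ hi",(.4242,-.02,.22)),("e+front",(.4617,-.02,.168)),("e+back",(.387,-.02,.168))):
    print(n,np.round(projd("side",p,0),1),np.round(projd("top",p,-.3),1))
E
```

```text
tcp [196.4 173.8] [264.5 230.3]
body lo [192.  146.7] [266.2 232.1]
end+ lo [210.8 109.6] [222.3 231.3]
end- lo [170.4 189.3] [309.4 232.5]
end+ hi [208.3  86.5] [220.5 232.9]
e+front [230.7 113.4] [222.6 214.1]
e+back [191.3 105.9] [222.  248.4]
```

>>> apply_moves:
  moves:
    - [0.012,-0.014,0.2,0,0,0,1]
    - [0.012,-0.014,0.34,0,0,0,1]
    - [0.012,-0.014,0.445,0,0,0,1]
    - [0.012,-0.014,0.445,0,0,0,1]
    - [0.012,-0.014,0.445,0,0,0,0.6]
    - [0.012,-0.014,0.445,0,0,0,0.6]
    - [0.012,-0.014,0.445,0,0,0,0.6]
    - [0.012,-0.014,0.445,0,0,0,0.6]
    - [0.012,-0.014,0.445,0,0,0,0.6]
    - [0.012,-0.014,0.445,0,0,0,0.6]
  grip_force: 5

```text
time_s: 5.5
tool_pos: [0.4201, -0.119, 0.0079]
tool_rot: [180.0, 0.0, -180.0]
force: [-0.9, 0.6, -1.2]
grip_width: 0.0537
grasp_force: 0.0
```

```bash
python3 - <<'E'
from h import *
import cv2
o=env.get_obs(); print(o['tool_pos'],o['force'],o['grip_width'],o['grasp_force'])
a=viewer.read_camera("side")[:,:,::-1]
cv2.imwrite("pics/c4.png",cv2.resize(a[130:250,140:260],(600,600),interpolation=3))
E
```

```text
[ 0.42012386 -0.11904072  0.0079366 ] [-0.90188656  0.64384816 -1.19930474] 0.053691027357726066 0.0
```

View pics/c4.png

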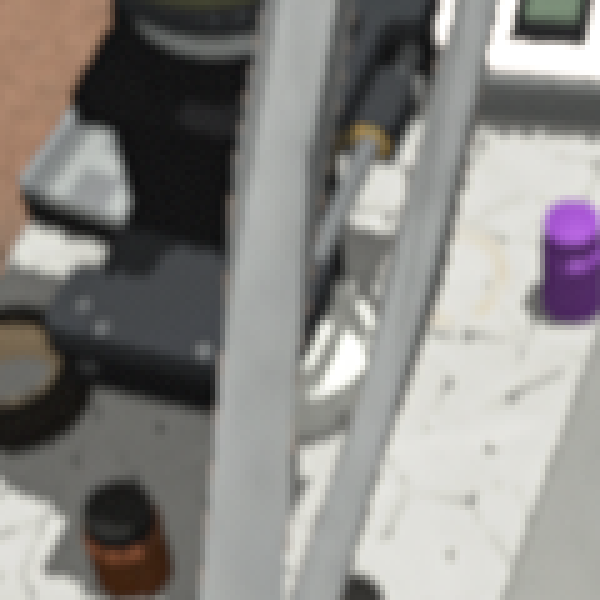

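>>> apply_moves:
  moves:
    - [0,0,0,0,0,0,0.6]
    - [0,0,0,0,0,0,0.6]
    - [0,0,0,0,0,0,0.6]

```text
time_s: 5.85
tool_pos: [0.4199, -0.119, 0.0076]
tool_rot: [180.0, -0.0, -180.0]
force: [0.6, 0.5, 0.2]
grip_width: 0.0519
grasp_force: 0.0
```

```bash
python3 - <<'E'
from h import *
a=np.linspace(0,2*np.pi,100)
def circ(x,y,z,r=.029): return np.c_[x+r*np.cos(a),y+r*np.sin(a),0*a+z]
for c in ((.42,-.118),(.43,-.115),(.44,-.115)):
    for cam_,k in (("side",0),("top",-.3)):
        for z in (.032,.017):
            q=projd(cam_,circ(*c,z),k); print(c,cam_,z,np.round(q.min(0),1),np.round(q.max(0),1))
# finger tips
for p in ((.42,-.119-.035,.008),(.42,-.119+.035,.008),(.42,-.119+.035,.06)): print(np.round(projd("side",p,0),1))
m=viewer.read_camera("side")
for d in masks_of("side","dish_center"): ys,xs=np.where(d["pixels"]); print(d["conf"],xs.min(),xs.max(),ys.min(),ys.max())
E
```

```text
(0.42, -0.118) side 0.032 [182.2 185.3] [212.8 209.5]
(0.42, -0.118) side 0.017 [183.2 190.1] [213.4 214.2]
(0.42, -0.118) top 0.032 [253.  219.1] [275.6 241.7]
(0.42, -0.118) top 0.017 [252.9 219. ] [275.1 241.2]
(0.43, -0.115) side 0.032 [187.7 185.2] [218.3 209.4]
(0.43, -0.115) side 0.017 [188.6 190. ] [218.8 214.1]
(0.43, -0.115) top 0.032 [251.9 215.2] [274.5 237.8]
(0.43, -0.115) top 0.017 [251.8 215.1] [274.  237.4]
(0.44, -0.115) side 0.032 [192.6 186.3] [223.3 210.6]
(0.44, -0.115) side 0.017 [193.5 191.1] [223.8 215.3]
(0.44, -0.115) top 0.032 [251.9 211.3] [274.6 233.9]
(0.44, -0.115) top 0.017 [251.8 211.3] [274.1 233.6]
[192.2 219.4]
[204.7 191.4]
[202.2 174.4]
0.54 199 213 188 215
```

>>> apply_moves:
  moves:
    - [0,0,0,0,0,0,0.53]
    - [0,0,0,0,0,0,0.53]
    - [0,0,0,0,0,0,0.53]

```text
time_s: 6.25
tool_pos: [0.4199, -0.119, 0.0076]
tool_rot: [180.0, 0.0, -180.0]
force: [-0.3, -0.3, -0.2]
grip_width: 0.0468
grasp_force: 0.0
```

```bash
python3 - <<'E'
from h import *
import cv2
o=env.get_obs(); print(o['tool_pos'],o['force'],o['grip_width'],o['grasp_force'],o['wrist_torque'],o['qpos'])
a=viewer.read_camera("side")
for d in masks_of("side","dish_center"): ys,xs=np.where(d["pixels"]); print(d["conf"],xs.min(),xs.max(),ys.min(),ys.max())
cv2.imwrite("pics/c5.png",cv2.resize(a[170:230,180:230,::-1],(500,600),interpolation=3))
E
```

```text
[ 0.41990728 -0.11902578  0.00764256] [-0.34682305 -0.28556337 -0.24735111] 0.04681774041013917 0.0 [0.02365572 0.02162396 0.0084579 ] [-15.86702721   3.24690235  29.05772453 124.99585786  -2.00131867
  52.18026142 104.42071075]
0.59 199 213 189 215
0.27 270 303 108 131
```

View pics/c5.png

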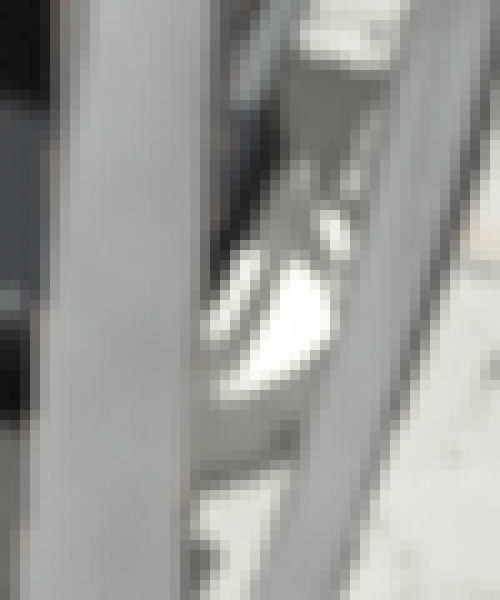

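>>> apply_moves:
  moves:
    - [0,0,0,0,0,0,1]
    - [0,0,0,0,0,0,1]
    - [0,0,0,0,0,0,1]
    - [0,0,0,0,0,0,1]
    - [0,0,-0.25,0,0,0,1]
    - [0,0,-0.5,0,0,0,1]
    - [-0.1,0.25,-0.6,0,0,0,1]
    - [-0.2,0.5,-0.6,0,0,0,1]
    - [-0.2,0.75,-0.6,0,0,0,1]
    - [-0.2,1,-0.6,0,0,0,1]
    - [-0.2,1,-0.6,0,0,0,1]

```text
time_s: 7.45
tool_pos: [0.4591, 0.0876, 0.1277]
tool_rot: [179.9, -0.0, -179.5]
force: [0.4, 0.4, -0.9]
grip_width: 0.0873
grasp_force: 0.0
```

```bash
python3 - <<'E'
from h import *
import cv2
o=env.get_obs(); print(o['tool_pos'],o['time_s'])
b=viewer.read_camera("top")
for d in masks_of("top","dish_center"): ys,xs=np.where(d["pixels"]); print(d["conf"],d["location"],xs.min(),xs.max(),ys.min(),ys.max())
a=viewer.read_camera("side")
for d in masks_of("side","dish_center"): ys,xs=np.where(d["pixels"]); print(d["conf"],d["location"],xs.min(),xs.max(),ys.min(),ys.max())
out=np.zeros((500,800,3),np.uint8)
out[:,:400]=cv2.resize(a[165:240,175:235,::-1],(400,500),interpolation=3); out[:,400:]=cv2.resize(b[180:280,220:300,::-1],(400,500),interpolation=3)
cv2.imwrite("pics/c6.png",out)
E
```

```text
[0.45914718 0.08761502 0.12765057] 7.45
0.66 [261.4, 229.4] 254 274 219 241
0.86 [207.2, 201.1] 199 214 185 216
```

View pics/c6.png

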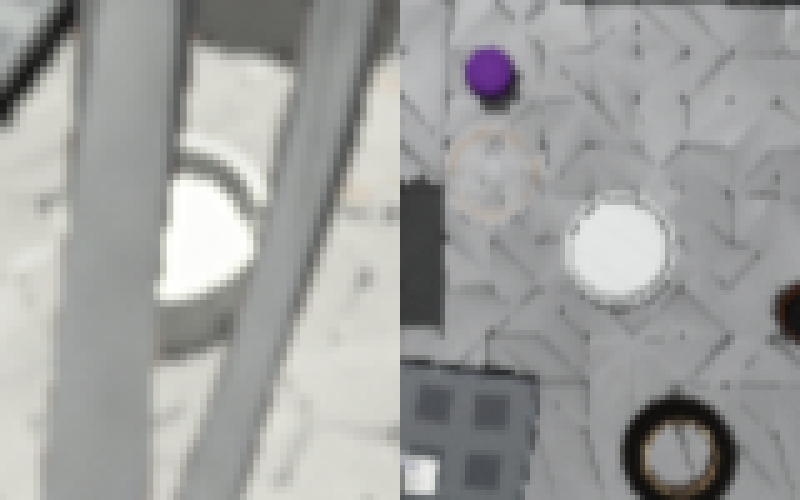

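```bash
python3 - <<'E'
from h import *
for z in (.07,.078,.09,.1):
  for x in (.3826,.42,.4576):
    print(z,x,np.round(projd("side",(x,-.119-.095,z),0),1),np.round(projd("side",(x,-.119-.0,z),0),1))
E
cd pics; python3 - <<'E'
import cv2
a=cv2.imread('pics/c4.png'); print(a[::20,60],a[::20,140].tolist())
E
```

```text
0.07 0.3826 [155.6 221.4] [176.1 180.6]
0.07 0.42 [175.7 226.3] [195.1 184.9]
0.07 0.4576 [196.3 231.2] [214.5 189.2]
0.078 0.3826 [154.8 218.7] [175.5 177.9]
0.078 0.42 [175.  223.6] [194.7 182.1]
0.078 0.4576 [195.8 228.6] [214.2 186.4]
0.09 0.3826 [153.5 214.7] [174.6 173.6]
0.09 0.42 [174.  219.6] [193.9 177.8]
0.09 0.4576 [195.  224.6] [213.7 182.2]
0.1 0.3826 [152.5 211.2] [173.8 170. ]
0.1 0.42 [173.2 216.1] [193.3 174.2]
0.1 0.4576 [194.4 221.1] [213.2 178.6]
[[108 131 167]
 [109 134 172]
 [106 130 166]
 [106 130 167]
 [106 130 166]
 [107 131 166]
 [149 152 157]
 [133 131 129]
 [145 146 142]
 [187 191 186]
 [123 126 124]
 [ 23  24  24]
 [203 211 211]
 [212 221 220]
 [103 106 105]
 [ 74  71  68]
 [ 75  72  68]
 [ 33  32  31]
 [ 37  47  53]
 [ 20  22  23]
 [ 18  21  25]
 [ 17  20  23]
 [ 96 100 100]
 [102 107 107]
 [102 106 106]
 [102 107 106]
 [189 197 196]
 [110 113 113]
 [101 106 105]
 [210 219 218]] [[39, 41, 40], [61, 62, 60], [24, 24, 23], [22, 20, 21], [22, 22, 22], [23, 22, 23], [20, 19, 20], [20, 20, 19], [21, 21, 21], [20, 20, 20], [18, 17, 17], [20, 19, 18], [38, 37, 36], [36, 35, 34], [72, 69, 66], [75, 72, 69], [75, 72, 69], [74, 71, 68], [33, 32, 31], [20, 19, 20], [89, 93, 92], [104, 108, 108], [104, 108, 108], [104, 108, 108], [86, 90, 90], [25, 27, 27], [26, 27, 27], [26, 34, 53], [22, 41, 71], [18, 35, 63]]
```

```bash
python3 - <<'E'
from h import *
a=viewer.read_camera("side"); np.save("side_before.npy",a)
print(projd("side",(.5,-.11,.03),0))
plan([(.49,-.03,.128,180),(.49,-.11,.03,180)])
E
```

```text
[239.04498672 203.60566227]
[-0.152, -0.544, -0.002] [-0.0, -0.0, -0.001]
[-0.153, -0.944, 0.488] [-0.0, -0.0, -0.001]
```

>>> apply_moves:
  moves:
    - [-0.2,-0.25,0,0,0,0,0]
    - [-0.2,-0.5,0,0,0,0,0]
    - [-0.2,-0.75,0,0,0,0,0]
    - [-0.2,-0.99,0,0,0,0,0]
    - [-0.2,-0.99,0.24,0,0,0,0]
    - [-0.2,-0.99,0.49,0,0,0,0]
    - [-0.2,-0.99,0.49,0,0,0,0]
    - [-0.2,-0.99,0.49,0,0,0,0]

```text
time_s: 8.5
tool_pos: [0.4991, -0.1184, 0.0299]
tool_rot: [-180.0, -0.1, 179.9]
force: [0.2, -0.0, 0.3]
grip_width: 0.031
grasp_force: 0.0
```

```bash
python3 - <<'E'
from h import *
o=env.get_obs(); print(o['tool_pos'],o['grip_width'],o['time_s'])
a=viewer.read_camera("side").astype(int).mean(2); b=np.load("side_before.npy").astype(int).mean(2)
p=o['tool_pos']
for dz in (0,.019,.045,.07): print(dz,np.round(projd("side",p+[0,0,dz],0),1))
for r in range(120,216,2):
    print(r,''.join('#' if a[r,c]<70 else '+' if abs(a[r,c]-b[r,c])>25 else '.' for c in range(190,280)))
E
```

```text
[ 0.49908491 -0.11843492  0.02991751] 0.03096345737376877 8.5
0 [237.2 207. ]
0.019 [236.8 200.9]
0.045 [236.3 192.1]
0.07 [235.7 183.2]
120 .....................++##################+++.........##.++++.++######.................####
122 .....................++##################+.............+++..#######.+.++++++++........###.
124 .++++................++#################++..........+++++##########..+++######++......###.
126 .++++................+################+++..........+################.+++++++++#++....###..
128 ++++................+##################++..........#################++++++++++##+....###..
130 ++++.................##################+..........+##################++++++++###.....###..
132 +++..................###.##############+.........+#######++++########++####+####+....###..
134 +++..................####....##########+.........+###+++++.###################++....####..
136 +...................#######.........+#+.........+++.+++++#####################+......###..
138 +...................##########.......+..........+++++#########################+......##...
140 .........
[... 2896 characters left out ...]
++++...................#####.......
202 .........++###########++.........++++++++++++++++###+++++++++.................####........
204 .........++###########+.........+#######++++++++####+++++++++.................####........
206 .........+###########+.........+####################++++++++..................####........
208 ........++###########..........#####################+++++++...................####........
210 .........++++++++###+.........+#####################+++++++..................#####........
212 .............................+######################++++++...................####.........
214 ............................+++++###################++.......................####.........
```

```bash
python3 - <<'E'
from h import *
a=viewer.read_camera("side").astype(int).mean(2)
for r in range(204,250,3):
    print(r,''.join('#' if a[r,c]<70 else '+' if a[r,c]<130 else '.' for c in range(180,270)))
p=env.get_obs()['tool_pos']
for dx in (-.0375,.0375):
  for dy in (-.095,0,.095): print(dx,dy,np.round(projd("side",p+[dx,dy,.07],0),1))
b=viewer.read_camera("top").astype(int).mean(2)
for r in range(170,250,3):
    print(r,''.join('#' if b[r,c]<70 else '+' if b[r,c]<110 else '.' for c in range(200,330,2)))
for dx in (-.0375,.0375):
  for dy in (-.095,.095): print(dx,dy,np.round(projd("top",p+[dx,dy,.07],-.3),1))
plan([(.49,-.118,.09,180),(.4217,-.118,.09,180),(.4217,-.118,.03,180)])
E
```

```text
204 ++++...............++###########+........++###########+++++####++++++++................+##
207 ++++...............+###########+........++#####################++++++.................++##
210 +++....................++++++++........++######################+++++..................+###
213 +++........................+++........++++#####################++.....................+###
216 +++.................++++++++++.......++++++++++++++++++###+###+.......................+###
219 +++................++++++++++........+++++++++++++++++++++.+++........................+###
222 ++................+++++++++.........+++++++++++++++++++...++..........................+###
225 ++................++++++++.........++++++++++++++++++++++++...........................+###
228 ++................+++++++.........+++++++++++++++++++++++++...........................+###
231 ++................++++++.........+++++++++++++++++++++++++++..........................+###
234 +.................+++++.........+++++++++++++++++++++++++++..........................++###
237 ..................++++.........++++++++++++++++++++
[... 2009 characters left out ...]
#########################............
233 ..................##################################+............
236 ..................##################################.............
239 .................####################################............
242 .................#####################################...........
245 ................#####################################+...........
248 ................###################################+.............
-0.0375 -0.095 [305.8 213.9]
-0.0375 0.095 [225.7 212.6]
0.0375 -0.095 [306.2 182.5]
0.0375 0.095 [226.4 180.9]
[0.06, -0.003, -0.288] [-0.0, 0.003, 0.001]
[0.401, -0.003, -0.29] [-0.0, 0.003, 0.001]
[0.403, -0.003, 0.01] [-0.0, 0.003, 0.001]
```

>>> apply_moves:
  moves:
    - [0,0,-0.15,0,0,0,0]
    - [0,0,-0.29,0,0,0,0]
    - [0.2,0,-0.29,0,0,0,0]
    - [0.39,0,-0.29,0,0,0,0]
    - [0.39,0,-0.29,0,0,0,0]
    - [0.39,0,-0.1,0,0,0,0]
    - [0.39,0,-0.04,0,0,0,0]
    - [0.39,0,-0.04,0,0,0,0]

```text
time_s: 9.45
tool_pos: [0.4212, -0.1168, 0.0372]
tool_rot: [180.0, -0.1, -179.9]
force: [0.1, -0.5, -0.2]
grip_width: 0.0008
grasp_force: 0.0
```

>>> apply_moves:
  moves:
    - [0,0,0.04,0,0,0,0]
    - [0,0,0.06,0,0,0,0]
    - [0,0,0.07,0,0,0,0]
    - [0,0,0.07,0,0,0,0]

```text
time_s: 9.85
tool_pos: [0.422, -0.1171, 0.0237]
tool_rot: [-180.0, -0.0, -180.0]
force: [-0.8, -1.1, 0.1]
grip_width: 0.0003
grasp_force: 0.0
```

>>> apply_moves:
  moves:
    - [0,0,0.02,0,0,0,0]
    - [0,0,0.04,0,0,0,0]
    - [0,0,0.04,0,0,0,0]

```text
time_s: 10.15
tool_pos: [0.4214, -0.1169, 0.0151]
tool_rot: [180.0, -0.1, -180.0]
force: [-0.3, 0.3, -0.2]
grip_width: 0.0001
grasp_force: 0.0
```

>>> apply_moves:
  moves:
    - [0,0,0.015,0,0,0,0]
    - [0,0,0.03,0,0,0,0]
    - [0,0,0.03,0,0,0,0]

```text
time_s: 10.45
tool_pos: [0.4216, -0.117, 0.0092]
tool_rot: [180.0, -0.0, -180.0]
force: [0.4, 0.6, 0.0]
grip_width: 0.0005
grasp_force: 0.0
```

```bash
python3 - <<'E'
from h import *
for i in range(3):
    b=viewer.read_camera("side"); o=env.get_obs(); print(o['tool_pos'],o['force'])
for d in masks_of("side","dish_center"): ys,xs=np.where(d["pixels"]); print(d["conf"],d["location"],xs.min(),xs.max(),ys.min(),ys.max())
E
```

```text
[ 0.421704   -0.11703146  0.00942526] [-0.32916077  0.52744147 -0.20740895]
[ 0.42183702 -0.11703129  0.00959553] [ 0.54328412 -0.34844917 -0.27992575]
[ 0.42194254 -0.11703588  0.00965715] [0.35067839 0.06562578 0.34286616]
0.5 [207.2, 202.7] 199 215 187 216
0.45 [353.5, 169.2] 341 360 153 182
```

>>> apply_moves:
  moves:
    - [0,0,0.015,0,0,0,0]
    - [0,0,0.03,0,0,0,0]
    - [0,0,0.03,0,0,0,0]

```text
time_s: 10.95
tool_pos: [0.4214, -0.1169, 0.0031]
tool_rot: [180.0, -0.1, -180.0]
force: [-1.0, 0.0, -0.7]
grip_width: 0.0007
grasp_force: 0.0
```

>>> apply_moves:
  moves:
    - [0,0,0.01,0,0,0,0]
    - [0,0,0.02,0,0,0,0]
    - [0,0,0.02,0,0,0,0]

```text
time_s: 11.25
tool_pos: [0.4216, -0.117, -0.0006]
tool_rot: [180.0, -0.0, -180.0]
force: [-0.1, -0.4, 0.5]
grip_width: 0.0002
grasp_force: 0.0
```

>>> apply_moves:
  moves:
    - [0,0,0.01,0,0,0,0]
    - [0,0,0.02,0,0,0,0]
    - [0,0,0.02,0,0,0,0]

```text
time_s: 11.55
tool_pos: [0.4217, -0.117, -0.0046]
tool_rot: [180.0, -0.0, -180.0]
force: [-0.8, -0.5, 0.4]
grip_width: 0.0
grasp_force: 0.0
```

>>> apply_moves:
  moves:
    - [0,0,0.015,0,0,0,0]
    - [0,0,0.03,0,0,0,0]
    - [0,0,0.03,0,0,0,0]

```text
time_s: 11.85
tool_pos: [0.4221, -0.117, -0.0095]
tool_rot: [180.0, -0.0, -180.0]
force: [-3.1, 0.8, 11.0]
grip_width: 0.0006
grasp_force: 5.5
```

>>> apply_moves:
  moves:
    - [0,0,0.01,0,0,0,0]
    - [0,0,0.02,0,0,0,0]
    - [0,0,0.02,0,0,0,0]

```text
time_s: 12.15
tool_pos: [0.4222, -0.117, -0.0098]
tool_rot: [179.8, -0.1, -180.0]
force: [-18.5, 3.5, 51.8]
grip_width: 0.0004
grasp_force: 26.0
```

>>> apply_moves:
  moves:
    - [0,0,-0.1,0,0,0,0]
    - [0,0,-0.27,0,0,0,1]
    - [0,0,-0.27,0,0,0,1]
    - [0,0,-0.27,0,0,0,1]
    - [0,0,-0.27,0,0,0,1]
    - [0,0,-0.27,0,0,0,1]
    - [0,0,-0.27,0,0,0,1]
    - [0,0,-0.27,0,0,0,1]
    - [0,0,-0.27,0,0,0,1]

```text
time_s: 13.05
tool_pos: [0.4217, -0.117, 0.0393]
tool_rot: [-180.0, -0.0, -180.0]
force: [1.4, -0.7, -0.4]
grip_width: 0.0566
grasp_force: 0.0
```

```bash
python3 - <<'E'
from h import *
o=env.get_obs(); print(o['tool_pos'],o['force'],o['grip_width'])
viewer.read_camera("side")
for d in masks_of("side","dish_center"): ys,xs=np.where(d["pixels"]); print(d["conf"],d["location"],xs.min(),xs.max(),ys.min(),ys.max())
E
```

```text
[ 0.4217069  -0.11703835  0.03933745] [ 1.39945759 -0.65091619 -0.42946452] 0.05660799998336364
0.54 [205.7, 199.5] 199 214 185 215
```

>>> apply_moves:
  moves:
    - [0,0,0,0,0,0,1]
    - [0,0,0,0,0,0,1]
    - [0,0,0,0,0,0,1]
    - [0,0,0.12,0,0,0,1]
    - [0,0,0.22,0,0,0,1]
    - [0,0,0.25,0,0,0,1]
    - [0,0,0.25,0,0,0,1]

```text
time_s: 13.85
tool_pos: [0.4211, -0.117, -0.0109]
tool_rot: [-180.0, -0.1, -180.0]
force: [0.4, 0.2, 0.3]
grip_width: 0.0871
grasp_force: 0.0
```

Below the earlier contact height with no force: the z reading is about 25 mm low. Go on and close.

>>> apply_moves:
  moves:
    - [0,0,0.03,0,0,0,1]
    - [0,0,0.03,0,0,0,0.6]
    - [0,0,0.03,0,0,0,0.6]
    - [0,0,0.03,0,0,0,0.6]
    - [0,0,0.03,0,0,0,0.6]
    - [0,0,0.03,0,0,0,0.6]
  grip_force: 5

```text
time_s: 14.45
tool_pos: [0.4221, -0.117, -0.0161]
tool_rot: [180.0, 0.0, -180.0]
force: [0.2, -0.1, 1.2]
grip_width: 0.0582
grasp_force: 5.0
```

>>> apply_moves:
  moves:
    - [0,0,0,0,0,0,0.85]
    - [0,0,0,0,0,0,0.85]
    - [0,0,0,0,0,1,0.85]
    - [0,0,0,0,0,1,0.85]
    - [0,0,0,0,0,1,0.85]
    - [0,0,0,0,0,1,0.85]
    - [0,0,0,0,0,1,0.85]
    - [0,0,0,0,0,1,0.85]
    - [0,0,0,0,0,1,0.85]
    - [0,0,0,0,0,1,0.85]
    - [0,0,0,0,0,1,0.85]
    - [0,0,0,0,0,1,0.85]
    - [0,0,0,0,0,1,0.85]
    - [0,0,0,0,0,1,0.6]
    - [0,0,0,0,0,1,0.6]
    - [0,0,0,0,0,1,0.6]
    - [0,0,0,0,0,1,0.6]
    - [0,0,0,0,0,1,0.6]
  grip_force: 10

```text
time_s: 16.25
tool_pos: [0.422, -0.1171, -0.0163]
tool_rot: [180.0, -0.0, 94.1]
force: [0.0, -0.4, -0.2]
grip_width: 0.0582
grasp_force: 10.0
```

```bash
python3 - <<'E'
from h import *
plan([(.422,-.117,.075,94.1),(.478,-.002,.075,94.1)])
plan([(.535,.113,.075,94.1),(.535,.113,.063,94.1)],(.478,-.002,.075),94.1)
E
```

```text
[0.0, 0.0, -0.457] [0.0, -0.0, 0.0]
[0.554, 0.321, -0.456] [0.0, -0.0, 0.0]
[0.553, 0.325, 0.0] [0.0, 0.0, 0.0]
[0.553, 0.325, 0.06] [0.0, 0.0, 0.0]
```

>>> apply_moves:
  moves:
    - [0,0,-0.12,0,0,0,0.6]
    - [0,0,-0.3,0,0,0,0.6]
    - [0,0,-0.455,0,0,0,0.6]
    - [0.2,0.12,-0.455,0,0,0,0.6]
    - [0.4,0.23,-0.455,0,0,0,0.6]
    - [0.555,0.32,-0.455,0,0,0,0.6]
    - [0.755,0.44,-0.455,0,0,0,0.6]
    - [0.95,0.55,-0.455,0,0,0,0.6]
    - [0.95,0.55,-0.455,0,0,0,0.6]
    - [0.95,0.55,-0.455,0,0,0,0.6]

```text
time_s: 17.25
tool_pos: [0.5177, 0.081, 0.074]
tool_rot: [-179.9, 0.1, 94.3]
force: [-0.1, -0.9, -1.8]
grip_width: 0.0585
grasp_force: 10.0
```

```bash
python3 - <<'E'
from h import *
o=env.get_obs(); print(o['tool_pos'],o['tool_rot'],o['force'],o['grip_width'],o['grasp_force'],o['qpos'])
plan([(.535,.113,.075,94.1),(.535,.113,.063,94.1)])
viewer.read_camera("side")
for d in masks_of("side","dish_center")+boxes_of("side","dish_center"): print(d["conf"],d["location"])
print(projd("side",o['tool_pos']+[0,0,.025+.012],0))
E
```

```text
[0.51765281 0.08104143 0.07401359] [-1.79917374e+02  6.28542075e-02  9.42628058e+01] [-0.11679773 -0.89221852 -1.7782064 ] 0.05850245644637164 10.000012575983419 [-34.48257266   9.00983558  24.62491712 110.21008445  -4.18708645
  61.74049154  -3.87230912]
[0.153, 0.098, -0.005] [-0.001, 0.001, 0.002]
[0.153, 0.098, 0.055] [-0.001, 0.001, 0.002]
0.92 [273.2, 107.1]
0.69 [270.4, 108.2]
[274.70888483 106.46660991]
```

>>> apply_moves:
  moves:
    - [0.155,0.1,0,0,0,0,0.6]
    - [0.155,0.1,0,0,0,0,0.6]
    - [0.155,0.1,0.06,0,0,0,0.6]
    - [0.155,0.1,0.1,0,0,0,0.6]
    - [0.155,0.1,0.1,0,0,0,0.6]
    - [0.155,0.1,0.1,0,0,0,0.6]

```text
time_s: 18.0
tool_pos: [0.5352, 0.1116, 0.0541]
tool_rot: [-179.9, 0.0, 94.0]
force: [-0.1, -0.2, -0.8]
grip_width: 0.0581
grasp_force: 10.0
```

```bash
python3 - <<'E'
from h import *
o=env.get_obs(); print(o['tool_pos'],o['tool_rot'],o['force'],o['grip_width'])
im=[viewer.read_camera("side") for _ in range(2)]
for d in masks_of("side","dish_center")+masks_of("side","pan_center"): 
    ys,xs=np.where(d["pixels"]);print(d["conf"],d["location"],xs.min(),xs.max(),ys.min(),ys.max())
a=np.linspace(0,6.283,100)
for z,r in ((.032,.029),(.017,.029)):
    u=o['tool_pos'][2]+.0163
    q=projd("side",np.c_[o['tool_pos'][0]+r*np.cos(a),o['tool_pos'][1]+r*np.sin(a),0*a+u+z],0); print(q.min(0),q.max(0))
q=projd("side",np.c_[.535+.036*np.cos(a),.113+.036*np.sin(a),0*a+.054],0); print("pan",q.min(0),q.max(0))
print("pin",projd("side",(.535,.113,.065),0),projd("top",(.535,.113,.065),-.3))
E
```

```text
[0.53517739 0.11160102 0.05412156] [-1.79936698e+02  2.26570354e-02  9.40140100e+01] [-0.13228048 -0.18643317 -0.84701665] 0.05814184307320803
0.79 [288.6, 107.5] 272 301 92 120
0.7 [290.1, 124.0] 270 302 113 130
[272.4571169   92.05095081] [301.17924866 111.17150975]
[272.31208027  97.69828823] [300.68554852 116.79559752]
pan [268.76211058 107.16635187] [303.03448818 130.75339549]
pin [286.09711348 114.79234903] [173.27536643 182.9853139 ]
```

>>> apply_moves:
  moves:
    - [0,0.004,0.02,0,0,0,0.6]
    - [0,0.004,0.035,0,0,0,0.6]
    - [0,0.004,0.05,0,0,0,0.6]
    - [0,0.004,0.05,0,0,0,0.6]

```text
time_s: 18.6
tool_pos: [0.5361, 0.1126, 0.044]
tool_rot: [-179.9, 0.0, 94.1]
force: [-0.0, 0.6, -0.6]
grip_width: 0.0584
grasp_force: 10.0
```

>>> apply_moves:
  moves:
    - [0,0,0.008,0,0,0,0.6]
    - [0,0,0.015,0,0,0,0.6]
    - [0,0,0.015,0,0,0,0.6]

```text
time_s: 18.9
tool_pos: [0.5367, 0.1128, 0.0419]
tool_rot: [180.0, -0.0, 94.1]
force: [-1.0, 0.2, 1.8]
grip_width: 0.0586
grasp_force: 10.0
```

>>> apply_moves:
  moves:
    - [0,0,0.003,0,0,0.03,0.6]
    - [0,0,0.003,0,0,0.06,0.6]
    - [0,0,0.003,0,0,0.09,0.6]
    - [0,0,0.003,0,0,0.12,0.6]
    - [0,0,0.003,0,0,0.15,0.6]
    - [0,0,0.003,0,0,0.18,0.6]
    - [0,0,0.003,0,0,0.21,0.6]

```text
time_s: 19.6
tool_pos: [0.5367, 0.1128, 0.0411]
tool_rot: [180.0, -0.0, 75.9]
force: [-0.1, -0.3, -0.6]
grip_width: 0.0585
grasp_force: 10.0
```

>>> apply_moves:
  moves:
    - [0,0,0.005,0,0,0,0.6]
    - [0,0,0.01,0,0,0,0.6]
    - [0,0,0.01,0,0,0,0.6]

```text
time_s: 19.9
tool_pos: [0.5364, 0.1127, 0.0388]
tool_rot: [-180.0, 0.0, 76.1]
force: [0.0, -0.3, -0.9]
grip_width: 0.0582
grasp_force: 10.0
```

>>> apply_moves:
  moves:
    - [0,0,0.005,0,0,0,0.6]
    - [0,0,0.012,0,0,0,0.6]
    - [0,0,0.012,0,0,0,0.6]

```text
time_s: 20.2
tool_pos: [0.5367, 0.1128, 0.0368]
tool_rot: [180.0, -0.0, 76.1]
force: [-1.2, -0.2, 0.9]
grip_width: 0.0583
grasp_force: 10.0
```

>>> apply_moves:
  moves:
    - [0,0,0.003,0,0,0,0.6]
    - [0,0,0.003,0,0,0,0.85]
    - [0,0,0,0,0,0,0.85]
    - [0,0,0,0,0,0,0.85]
    - [0,0,-0.1,0,0,0,0.85]
    - [0,0,-0.3,0,0,0,0.85]
    - [0,0,-0.5,0,0,0,0]
    - [0,0,-0.5,0,0,0,0]
    - [0,0,-0.5,0,0,0,0]

```text
time_s: 21.1
tool_pos: [0.5373, 0.113, 0.1376]
tool_rot: [179.9, -0.1, 76.1]
force: [-0.7, -0.1, -0.5]
grip_width: 0.0575
grasp_force: 0.0
```

```bash
python3 - <<'E'
from h import *
o=env.get_obs(); print(o['tool_pos'],o['tool_rot'],o['force'],o['grip_width'],o['qpos'])
im=viewer.read_camera("side")
for d in masks_of("side","dish_center"): 
    ys,xs=np.where(d["pixels"]);print(d["conf"],d["location"],xs.min(),xs.max(),ys.min(),ys.max())
a=np.linspace(0,6.283,100)
for h in (0,.005):
  for z in (.032,.017):
    q=projd("side",np.c_[.536+.029*np.cos(a),.1128+.029*np.sin(a),0*a+.054+h+z],0); print(h,z,q.min(0),q.max(0))
v=[.5365-.03*np.cos(.158),.1128-.03*np.sin(.158)]
k=np.array(v)-.074*np.array([np.cos(.158),np.sin(.158)]); print("key",k)
print(least_squares(lambda p:projd("top",[p[0],p[1],.0435],-.3)-(180.4,224.2),[.5,0]).x)
plan([(k[0],k[1],.12,90),(k[0],k[1],.04,90)])
E
```

```text
[0.53725356 0.11299786 0.13758851] [ 1.79897597e+02 -9.24761805e-02  7.60533428e+01] [-0.73236012 -0.13346406 -0.47375109] 0.057489464991475586 [-38.73839012   8.3765133   26.44331724 103.16953597  -4.01802179
  69.23336804 -25.06803409]
0.74 [288.7, 111.4] 273 301 98 126
0 0.032 [272.83533632  97.92867564] [301.16110116 117.00118086]
0 0.017 [272.68776301 103.43146364] [300.6743643  122.47626229]
0.005 0.032 [272.88532289  96.06528327] [301.32597643 115.14607741]
0.005 0.017 [272.73656115 101.61159439] [300.83531089 120.6660897 ]
key [0.43379543 0.09643628]
[0.43176815 0.09631453]
[-0.201, -0.475, 0.078] [-0.001, 0.0, -0.162]
[-0.201, -0.474, 0.478] [-0.001, 0.0, -0.162]
```

```bash
python3 - <<'E'
from h import *
plan([(.4295,.0960,.13,9),(.4295,.0960,.035,9)])
E
```

```text
[-0.208, -0.495, 0.029] [-0.001, 0.001, 0.78]
[-0.208, -0.495, 0.504] [-0.001, 0.001, 0.78]
```

>>> apply_moves:
  moves:
    - [-0.1,-0.25,0,0,0,0.78,0]
    - [-0.208,-0.495,0,0,0,0.78,0]
    - [-0.208,-0.495,0.15,0,0,0.78,0]
    - [-0.208,-0.495,0.3,0,0,0.78,0]
    - [-0.208,-0.495,0.35,0,0,0.78,0]
    - [-0.208,-0.495,0.4,0,0,0.78,0]
    - [-0.208,-0.495,0.45,0,0,0.78,0]
    - [-0.208,-0.495,0.5,0,0,0.78,0]
    - [-0.208,-0.495,0.5,0,0,0.78,0]
    - [-0.208,-0.495,0.5,0,0,0.78,0]

```text
time_s: 22.2
tool_pos: [0.4296, 0.0959, 0.0359]
tool_rot: [180.0, 0.1, 9.2]
force: [0.4, 0.1, 1.0]
grip_width: 0.0001
grasp_force: 0.0
```

>>> apply_moves:
  moves:
    - [0,0,0.05,0,0,0,0]
    - [0,0,0.08,0,0,0,0]
    - [0,0,0.097,0,0,0,0]
    - [0,0,0.097,0,0,0,0]

```text
time_s: 22.6
tool_pos: [0.4299, 0.0961, 0.0169]
tool_rot: [180.0, 0.1, 9.0]
force: [-2.0, -0.9, 3.6]
grip_width: 0.0003
grasp_force: 1.6
```

>>> apply_moves:
  moves:
    - [0,0,0.005,0,0,0,0]
    - [0,0,0.01,0,0,0,0]
    - [0,0,0.01,0,0,0,0]
    - [0,0,0.01,0,0,0,0]

```text
time_s: 23.0
tool_pos: [0.4301, 0.0961, 0.0154]
tool_rot: [-180.0, 0.0, 9.0]
force: [-3.5, -1.1, 4.4]
grip_width: 0.0006
grasp_force: 2.5
```

>>> apply_moves:
  moves:
    - [0,0,0.004,0,0,0,0]
    - [0,0,0.004,0,0,0,0]
    - [0,0,0.004,0,0,0,0]
    - [0,0,0.004,0,0,0,0]
    - [0,0,0.004,0,0,0,0]
    - [0,0,0.004,0,0,0,0]
    - [0,0,0.004,0,0,0,0]
    - [0,0,0.004,0,0,0,0]
    - [0,0,0.004,0,0,0,0]
    - [0,0,0.004,0,0,0,0]
    - [0,0,0.004,0,0,0,0]

```text
time_s: 24.1
tool_pos: [0.4301, 0.0961, 0.0147]
tool_rot: [-180.0, 0.0, 9.0]
force: [-3.9, -0.9, 5.6]
grip_width: 0.0005
grasp_force: 2.9
```

```bash
python3 - <<'E'
from h import *
o=env.get_obs();print(o['tool_pos'],o['force'])
p=np.array(o['tool_pos']);
plan([(.45,.03,.11,0),(.465,-.07,.11,0)])
plan([(.483,-.229,.07,0)],(.465,-.07,.11),0)
E
```

```text
[0.43010135 0.09613852 0.01469918] [-3.94085543 -0.93631981  5.64953286]
[0.046, 0.342, -0.477] [-0.0, 0.001, 0.105]
[0.042, 0.848, -0.477] [-0.0, 0.001, 0.105]
[0.09, 0.795, 0.2] [0.0, 0.0, 0.0]
```

>>> apply_moves:
  moves:
    - [0,0,-0.2,0,0,0,0]
    - [0,0,-0.4,0,0,0.05,0.65]
    - [0.02,0.2,-0.5,0,0,0.105,0.65]
    - [0.04,0.45,-0.5,0,0,0.105,0.65]
    - [0.04,0.7,-0.5,0,0,0.105,0.65]
    - [0.04,0.85,-0.5,0,0,0.105,0.65]
    - [0.04,0.85,-0.5,0,0,0.105,0.65]

```text
time_s: 24.8
tool_pos: [0.4659, -0.0757, 0.1149]
tool_rot: [179.9, -0.2, -0.5]
force: [0.3, 0.0, 0.3]
grip_width: 0.0407
grasp_force: 0.0
```

```bash
python3 - <<'E'
from h import *
o=env.get_obs();print(o['tool_pos'],o['force'],o['grip_width'])
plan([(.483,-.229,.09,0),(.483,-.229,.045,0),(.483,-.229,-.0045,0)])
viewer.read_camera("top")
for d in masks_of("top","tall_vial_center"): print(d["conf"],d["location"])
E
```

```text
[ 0.46589832 -0.07573341  0.11494794] [0.27780793 0.02414134 0.2589149 ] 0.0406521933337638
[0.092, 0.765, 0.126] [0.001, -0.002, -0.006]
[0.091, 0.765, 0.351] [0.001, -0.002, -0.006]
[0.09, 0.764, 0.599] [0.001, -0.002, -0.006]
0.52 [310.3, 208.8]
0.47 [329.5, 224.9]
0.47 [184.8, 184.2]
```

>>> apply_moves:
  moves:
    - [0.09,0.25,0,0,0,0,0.65]
    - [0.09,0.5,0,0,0,0,0.65]
    - [0.09,0.765,0,0,0,0,0.65]
    - [0.09,0.765,0.15,0,0,0,0.65]
    - [0.09,0.765,0.3,0,0,0,0.65]
    - [0.09,0.765,0.3,0,0,0,0.65]
    - [0.09,0.765,0.3,0,0,0,0.65]

```text
time_s: 25.6
tool_pos: [0.4833, -0.2218, 0.0543]
tool_rot: [-180.0, 0.1, 0.1]
force: [0.4, 0.1, 1.3]
grip_width: 0.0567
grasp_force: 0.0
```

>>> apply_moves:
  moves:
    - [0,0.036,0,0,0,0,0.65]
    - [0,0.036,0.1,0,0,0,0.65]
    - [0,0.036,0.2,0,0,0,0.65]
    - [0,0.036,0.29,0,0,0,0.65]
    - [0,0.036,0.29,0,0,0,0.65]
    - [0,0.036,0.29,0,0,0,0.25]
    - [0,0.036,0.29,0,0,0,0.25]
    - [0,0.036,0.29,0,0,0,0.25]
    - [0,0.036,0.29,0,0,0,0.25]
    - [0,0.036,0.29,0,0,0,0.25]
    - [0,0.036,0.29,0,0,0,0.25]
    - [0,0.036,0.29,0,0,0,0.25]
  grip_force: 8

```text
time_s: 26.8
tool_pos: [0.4833, -0.2307, -0.0032]
tool_rot: [180.0, -0.0, -0.0]
force: [-0.9, -0.1, 3.2]
grip_width: 0.0257
grasp_force: 8.0
```

>>> apply_moves:
  moves:
    - [0,0,-0.08,0,0,0,0.25]
    - [0,0,-0.25,0,0,0,0.25]
    - [0,0,-0.45,0,0,0,0.25]
    - [0,0,-0.6,0,0,0,0.25]
    - [0,-0.1,-0.6,0,0,0,0.25]
    - [0,-0.3,-0.6,0,0,0,0.25]
    - [0,-0.5,-0.6,0,0,0,0.25]
    - [0,-0.7,-0.6,0,0,0,0.25]
    - [0.05,-0.85,-0.6,0,0,0,0.25]
    - [0.1,-0.95,-0.6,0,0,0,0.25]
  grip_force: 12

```text
time_s: 27.8
tool_pos: [0.5033, -0.0379, 0.1174]
tool_rot: [-179.9, -0.1, 0.1]
force: [-0.7, -0.6, -0.1]
grip_width: 0.0251
grasp_force: 12.0
```

```bash
python3 - <<'E'
from h import *
o=env.get_obs();print(o['tool_pos'],o['tool_rot'],o['force'],o['grip_width'],o['grasp_force'],o['qpos'])
plan([(.5365,.1128,.115,0)])
E
```

```text
[ 0.50330332 -0.03792243  0.11736107] [-1.79914727e+02 -5.71265596e-02  1.39757501e-01] [-0.65167091 -0.6335589  -0.13656733] 0.025108671025384933 11.997649886179715 [-34.86969444   3.76581045  37.86618961 110.56636052  -2.61721349
  66.42853155 -85.87864222]
[0.168, -0.753, 0.013] [-0.001, -0.001, 0.002]
```

>>> apply_moves:
  moves:
    - [0.06,-0.2,0,0,0,0,0.25]
    - [0.11,-0.4,0,0,0,0,0.25]
    - [0.17,-0.6,0,0,0,0,0.25]
    - [0.17,-0.75,0,0,0,0,0.25]
    - [0.17,-0.75,0,0,0,0,0.25]
    - [0.17,-0.75,0,0,0,0,0.25]

```text
time_s: 28.4
tool_pos: [0.5374, 0.109, 0.1165]
tool_rot: [179.9, -0.0, 0.0]
force: [1.3, -0.6, -0.2]
grip_width: 0.0247
grasp_force: 12.0
```

```bash
python3 - <<'E'
from h import *
import cv2
o=env.get_obs();print(o['tool_pos'],o['tool_rot'],o['force'],o['grip_width'])
plan([(.5365,.1128,.075,0)])
a=viewer.read_camera("side")
for d in masks_of("side","dish_center")+masks_of("side","tall_vial_center"):
    ys,xs=np.where(d["pixels"]);print(d["conf"],d["location"],xs.min(),xs.max(),ys.min(),ys.max())
print(projd("side",o['tool_pos']+[0,0,.0032+.025],0), projd("side",o['tool_pos']+[0,0,.0032],0))
cv2.imwrite("pics/c7.png",cv2.resize(a[50:150,235:335,::-1],(600,600),interpolation=3))
E
```

```text
[0.5374275  0.10898379 0.11654595] [ 1.79911978e+02 -3.02188553e-03  2.92487186e-02] [ 1.31106209 -0.60922899 -0.18281562] 0.024710974377910973
[-0.005, -0.019, 0.208] [0.001, -0.0, 0.0]
0.96 [289.6, 112.3] 273 301 99 126
0.34 [292.3, 98.5] 284 296 88 99
0.83 [252.5, 182.9] 248 260 170 194
0.74 [294.8, 125.7] 271 303 116 131
0.49 [291.8, 96.4] 283 296 88 100
[288.55349699  85.78615076] [287.97063018  95.77952692]
```

View pics/c7.png

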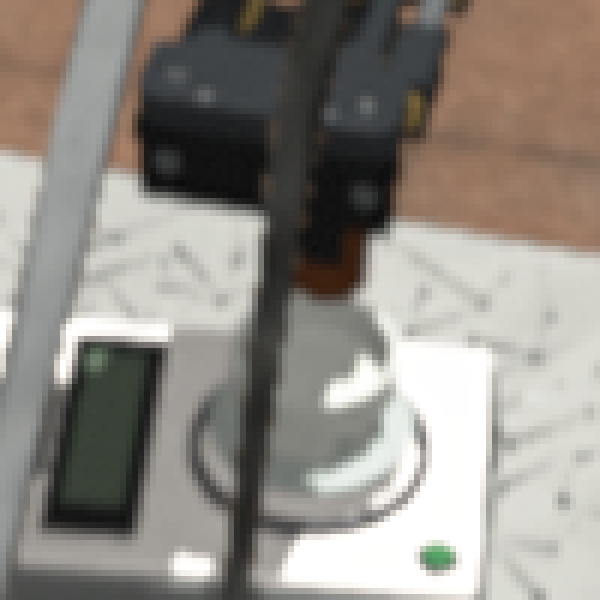

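>>> apply_moves:
  moves:
    - [-0.004,-0.019,0.08,0,0,0,0.25]
    - [-0.004,-0.019,0.16,0,0,0,0.25]
    - [-0.004,-0.019,0.21,0,0,0,0.25]
    - [-0.004,-0.019,0.235,0,0,0,0.25]
    - [-0.004,-0.019,0.235,0,0,0,0.25]

```text
time_s: 29.05
tool_pos: [0.536, 0.1123, 0.0691]
tool_rot: [180.0, 0.0, -0.1]
force: [0.3, -0.5, 0.4]
grip_width: 0.0251
grasp_force: 12.0
```

>>> apply_moves:
  moves:
    - [0,0,0.004,0,0,0,0.25]
    - [0,0,0.008,0,0,0,0.25]
    - [0,0,0.008,0,0,0,0.25]

```text
time_s: 29.35
tool_pos: [0.5366, 0.1133, 0.0683]
tool_rot: [-180.0, -0.0, -0.0]
force: [-0.4, 0.1, -1.2]
grip_width: 0.0252
grasp_force: 12.0
```

>>> apply_moves:
  moves:
    - [0,0,0.005,0,0,0,0.25]
    - [0,0,0.01,0,0,0,0.25]
    - [0,0,0.01,0,0,0,0.25]

```text
time_s: 29.65
tool_pos: [0.5365, 0.1133, 0.0661]
tool_rot: [-180.0, -0.0, -0.0]
force: [0.8, -0.0, 0.9]
grip_width: 0.0255
grasp_force: 12.0
```

>>> apply_moves:
  moves:
    - [0,0,0.004,0,0,0,0.25]
    - [0,0,0.004,0,0,0,0.25]
    - [0,0,0.004,0,0,0,0.25]

```text
time_s: 29.95
tool_pos: [0.5365, 0.1133, 0.0654]
tool_rot: [-180.0, -0.0, -0.0]
force: [-0.2, 0.6, 2.3]
grip_width: 0.0251
grasp_force: 12.0
```

>>> apply_moves:
  moves:
    - [0,0,0,0,0,0,0.33]
    - [0,0,0,0,0,0,0.5]
    - [0,0,0,0,0,0,0.5]
    - [0,0,0,0,0,0,0.5]
    - [0,0,-0.05,0,0,0,0.5]
    - [0,0,-0.15,0,0,0,0.5]
    - [0,0,-0.35,0,0,0,0.5]
    - [0,0,-0.6,0,0,0,0.5]
    - [0,0,-0.6,0,0,0,0.5]

```text
time_s: 30.85
tool_pos: [0.5409, 0.1139, 0.193]
tool_rot: [-179.7, -0.7, -0.0]
force: [-0.0, -0.5, -0.7]
grip_width: 0.0434
grasp_force: 0.0
```

```bash
python3 - <<'E'
from h import *
o=env.get_obs();print(o['tool_pos'],o['force'],o['grip_width'],o['time_s'])
import cv2
a=viewer.read_camera("side")
cv2.imwrite("pics/c8.png",cv2.resize(a[50:150,235:335,::-1],(600,600),interpolation=3))
for d in masks_of("side","dish_center")+masks_of("side","tall_vial_center"):
    ys,xs=np.where(d["pixels"]);print(d["conf"],d["location"],xs.min(),xs.max(),ys.min(),ys.max())
print(projd("side",(.5365,.1133,.119),0))
E
```

```text
[0.54091158 0.11392749 0.19297369] [-0.00760088 -0.49954409 -0.67551699] 0.0433950405988293 30.85
0.56 [172.3, 277.2] 164 176 271 286
0.5 [287.5, 107.8] 282 295 91 115
0.5 [253.1, 179.6] 248 261 169 195
[288.00875279  94.61505069]
```

View pics/c8.png

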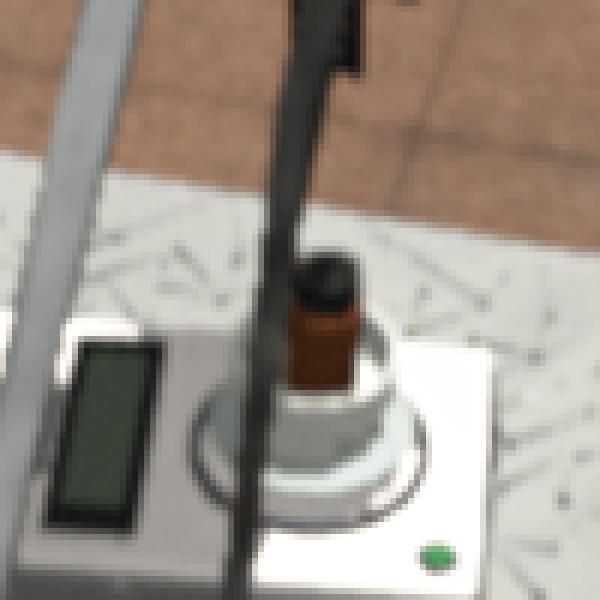

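The vial stands upright in the dish at about pixel (288,105), the dish sits flat and centred on the pan, and the gripper is clear. I'm handing the job in.

```bash
python3 -c "
from cell import env
print(env.sign_off())"
```

```text
the job is handed in; nothing more can be done
None
```

The job is handed in at about 31 s, with no verdict returned: the dish sits home on the pan, tare was held down over a second and released, and the tall vial stands upright in the dish with the gripper clear.

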